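# Find the rattling logger and hold it to the scanner

### The job

One of the three sealed temperature loggers in the dock has a battery cell loose inside: lift them out one at a time and shake them briskly from side to side, along their width, to find the one that rattles (let it knock to and fro several times to be sure), and set each quiet one fully back down into a seat of the dock. Then present the rattling one to the scanner, to book it out for repair: hold it upright and still with a code plate squarely in front of the window, level with it and about 10 cm away. Finish while still holding it there; leave the other things on the worktop where they are.

Things in the scene. Friction and masses are not known exactly. Their poses are not given: they have to be found in the camera images.
- logger_a: one of three outwardly alike sealed loggers: upright steel case with a black cap, 34 (x) x 60 (y) x 100 (z) mm, 0.45 kg, origin at the centre of its underside, z up. Both broad faces (+x, -x) carry a white code plate, 46 wide x 34 high mm, centred 50 mm above the underside. Through a clear slot in the cap the white end of the cell is seen: in the middle if upright, 13 mm aside if tipped. Which one starts in which seat varies
- logger_b: one of three outwardly alike sealed loggers: upright steel case with a black cap, 34 (x) x 60 (y) x 100 (z) mm, 0.45 kg, origin at the centre of its underside, z up. Both broad faces (+x, -x) carry a white code plate, 46 wide x 34 high mm, centred 50 mm above the underside. Through a clear slot in the cap the white end of the cell is seen: in the middle if upright, 13 mm aside if tipped. Which one starts in which seat varies
- logger_c: one of three outwardly alike sealed loggers: upright steel case with a black cap, 34 (x) x 60 (y) x 100 (z) mm, 0.45 kg, origin at the centre of its underside, z up. Both broad faces (+x, -x) carry a white code plate, 46 wide x 34 high mm, centred 50 mm above the underside. Through a clear slot in the cap the white end of the cell is seen: in the middle if upright, 13 mm aside if tipped. Which one starts in which seat varies
- logger_a_code (a point): point in the middle of logger_a, 50 mm above its underside, at the height of the middle of its code plates (which lie 17 mm from it toward +x and -x); axes as the logger's
- logger_b_code (a point): point in the middle of logger_b, 50 mm above its underside, at the height of the middle of its code plates (which lie 17 mm from it toward +x and -x); axes as the logger's
- logger_c_code (a point): point in the middle of logger_c, 50 mm above its underside, at the height of the middle of its code plates (which lie 17 mm from it toward +x and -x); axes as the logger's
- cell_a (a joint): lean in rad of the 0.25 kg cell standing inside logger_a: 0 upright (at the start), + to the case's +y, - to -y. A firm cell stays within 0.03 of 0. A loose one tips to a stop at +0.18 or -0.18 and over to the other when the case is accelerated to and fro along its y (width) above 2.5 m/s2 or rocked sideways over 15 degrees; it stays tipped. Shaking along x does nothing
- cell_b (a joint): lean in rad of the 0.25 kg cell standing inside logger_b: 0 upright (at the start), + to the case's +y, - to -y. A firm cell stays within 0.03 of 0. A loose one tips to a stop at +0.18 or -0.18 and over to the other when the case is accelerated to and fro along its y (width) above 2.5 m/s2 or rocked sideways over 15 degrees; it stays tipped. Shaking along x does nothing
- cell_c (a joint): lean in rad of the 0.25 kg cell standing inside logger_c: 0 upright (at the start), + to the case's +y, - to -y. A firm cell stays within 0.03 of 0. A loose one tips to a stop at +0.18 or -0.18 and over to the other when the case is accelerated to and fro along its y (width) above 2.5 m/s2 or rocked sideways over 15 degrees; it stays tipped. Shaking along x does nothing
- dock: fixed grey charging dock, 94 x 320 x 34 mm, origin under its middle, long side along its y. Three seats in a row along y, 105 mm apart: pockets 38 (x) x 64 (y) mm with bevelled mouths, 22 mm deep, floor 12 mm above the worktop; a logger fits with 2 mm of play all round and stands with its x and y along the dock's, its top 112 mm above the worktop
- seat_left (a point): centre of the floor of the dock's left seat as seen by the robot; a seated logger's origin lies here
- seat_middle (a point): centre of the floor of the dock's middle seat as seen by the robot; a seated logger's origin lies here
- seat_right (a point): centre of the floor of the dock's right seat as seen by the robot; a seated logger's origin lies here
- scanner: fixed grey presentation code scanner on a round foot, 96 mm across and 168 mm high; its head spans 70 (x) x 84 (y) mm and looks along the scanner's -x, origin under the middle of the foot, z up
- scanner_window (a point): centre of the scanner's upright window, 126 mm above the worktop; axes as the scanner's, so that the space in front of the window has negative x
- mouse: black computer mouse, 122 x 60 x 40 mm, origin under its middle (bystander, loose, to be left where it is)
- thermometer: white food thermometer, 46 x 152 x 18 mm, lying flat, origin under its middle (bystander, loose, to be left where it is)
- pen_red: red ball pen, 12 x 142 x 12 mm, lying, origin under its middle (bystander, loose, to be left where it is)
- sample_pot_2: sample pot with a screw lid, 50 mm across, 66 mm high, origin under its middle (bystander, loose, to be left where it is)

How it is judged:
By the outcome, as a careful person would: the job done as asked, in the order asked, and still so for the second after the job is handed in, while the arm keeps its last pose, push and grip.
It also fails if it takes over 64 s, if anything falls off the work surface, if the arm or the gripper's body presses on something with over 40 N, if the wrist force passes 120 N, or if a joint passes its speed limit or range.

### The arm

A 6-joint arm with a two-finger parallel gripper is mounted at the origin on a cart in front of the work surface, level with it; the furniture and walls round the work are solid. World frame = base frame: x ahead of the robot, y to its left, z up, the work surface at z = 0. Lengths are in mm, angles in degrees, forces in N, time in s.
With the tool pointing down it reaches from about 150 to 775 mm from the base axis. Payload 6.1 kg.
Tool frame: the origin (TCP) lies midway between the tips of the shut fingers; the grasp point (between the pads) lies 19 mm behind it (ctrl.tcp_to_grasp is the distance from the TCP to the grasp point, in mm); y points along the fingers, x is the direction in which the jaws open and shut, and the axes are right-handed (so a half turn about y gives the same grasp; the last joint's range is limited). The gripper opens to 85 mm and grips with 20 to 120 N. Pads are 22 mm wide; open, the fingers measure 114 mm over their backs; the gripper's body (76 mm by 85 mm) begins 54 mm behind the grasp point. The pads swing forward as they close: fully open they stand 13 mm farther back than shut.
Start: joints at [-69.442, 7.208, -2.269, 80.523, 0, 90], TCP at [184.347, -491.553, 231.295] pointing down, gripper open.
Joint ranges: [-155.77, 155.77], [-54.66, 111.73], [-72.52, 77.12], [-102.08, 115.82], [-83.92, 84.16], [-180, 180]. Speed limits (degrees/s): [136.94, 136.94, 172.46, 180, 180, 180].

### API

Orientations are given as a 3x3 rotation matrix whose columns are the frame's x, y, z axes.
In Python, from rig import ctrl, optics, order gives the robot as it stands. The module is installed in compiled form; this text tells all that it offers.
- The arm moves only by the tool send_rows, never from a script. Its argument "motion" is text: rows parted by semicolons, each of 6 numbers parted by spaces: the shift along the tool's x, y, z in cm, then the turn, a rotation vector about the tool's x, y, z in degrees. A call has 1 to 10 rows; each row shifts and turns the commanded pose from where the row before left it, along the tool's axes as they then stand; what a row does not reach is not made up. A row lasts 1/10 s, in which the tool goes at most 50 mm and 8.59 degrees, less where a joint would pass 70% of its speed; a pose out of reach is approached as far as the arm can. A call with a gripper value outside its range is refused whole. "jaw" is the opening, from 0 (shut) to 1 (fully open), set as the call begins (left out, the last holds). The fingers move at their own pace and stop on an object; "grip_force" is the grip in N (left out, the last holds). Time passes only in rows, so rows that do not move let the fingers close. It gives the time, the measured TCP pose, the force and the opening at its end, in the units of the state.
- ctrl.state(): the state, without advancing time (a new reading comes with each control period).
- optics.snapshot(name): name is "side" or "top"; returns the picture (400x640x3 uint8, red, green, blue); there is no depth.
- optics.calibration(name): a dict with "camera_matrix" (3x3 intrinsics, pixels), "k1" (the pictures are not rectified: a ray, as slopes to the right and down, at radius r is drawn at 1 + k1 r^2 times it, then the intrinsics apply), "camera_from_world" (4x4, takes a point from world to camera coordinates). Camera axes: x right, y down, z forward; pixel columns grow to the right and rows downward; lengths in mm; the calibration is good to about 2 mm. A picture is of the moment at which its call begins. calibration takes no time and is no camera call.
- order.close_job(): hands the job in, once; it reports no verdict.
The state is a dict: "time_s": time; "joint_positions": joint angles; "joint_velocities": joint speeds; "effort": joint torques, N m; "tcp_pos": TCP position; "ee_rot": TCP orientation; "contact_force": force on the tool from outside, world axes, zero at the start; "ft_torque": the same for the moment, N m; "opening": opening from 0.0 (shut) to 1.0 (fully open).
Only numpy, scipy, OpenCV 4.12 (cv2) and the standard library are available. Lean on these libraries where they do the work, as an engineer would, in place of code of your own. Each camera call takes 0.05 s, during which the arm holds its last target.

## Working session

There is one attempt and no reset: what is moved stays moved. The work goes in short steps, Python scripts to look and compute and a tool call to move; the robot and the scene stay as the last step left them, time stands still between calls to the robot, and variables do not carry over. Pictures are saved under pics/ and viewed, and the job is handed in when it is done.

Besides the shell and the picture viewer there is one more tool, called as name(argument=value, ...), one argument or row to a line, values as JSON. send_rows: Moves the arm, as the interface text tells. Its arguments: {"type":"object","properties":{"motion":{"type":"string"},"jaw":{"type":"number"},"grip_force":{"type":"number"}},"required":["motion"]}

```bash
mkdir -p pics; python3 - <<'E'
from rig import ctrl, optics, order
import cv2,numpy as np
np.set_printoptions(precision=3,suppress=True)
for n in("side","top"):
    im=optics.snapshot(n); cv2.imwrite(f"pics/{n}0.png",im[:,:,::-1])
    c=optics.calibration(n); print(n,c)
print(ctrl.state(), ctrl.tcp_to_grasp)
E
```

```text
side {'camera_matrix': array([[418.949,   0.   , 318.577],
       [  0.   , 418.949, 199.903],
       [  0.   ,   0.   ,   1.   ]]), 'k1': 0.019646301568465183, 'camera_from_world': array([[   0.885,   -0.464,   -0.021, -590.509],
       [  -0.279,   -0.495,   -0.823,  157.37 ],
       [   0.372,    0.734,   -0.568, 1127.858],
       [   0.   ,    0.   ,    0.   ,    1.   ]])}
top {'camera_matrix': array([[502.72 ,   0.   , 327.085],
       [  0.   , 502.72 , 207.88 ],
       [  0.   ,   0.   ,   1.   ]]), 'k1': -0.012009303054882792, 'camera_from_world': array([[   0.001,   -1.   ,   -0.005, -138.41 ],
       [  -0.988,   -0.   ,   -0.152,  585.04 ],
       [   0.152,    0.005,   -0.988, 1451.384],
       [   0.   ,    0.   ,    0.   ,    1.   ]])}
{'time_s': 0.1, 'joint_positions': array([-69.442,   7.236,  -2.32 ,  80.522,   0.001,  90.002]), 'joint_velocities': array([ 0.025, -0.007,  0.087,  0.013, -0.089,  0.102]), 'effort': array([  0.001, -43.691,  35.36 ,   0.014,   0.   ,  -0.   ]), 'tcp_pos': array([ 184.236, -491.237,  230.629]), 'ee_rot': array([[ 0.351, -0.   ,  0.936],
       [-0.936,  0.001,  0.351],
       [-0.001, -1.   ,  0.   ]]), 'contact_force': array([ 0.155, -0.766,  0.04 ]), 'ft_torque': array([ 0.009, -0.053, -0.055]), 'opening': 0.9967762656806006} 18.700000000000003
```

View pics/side0.png

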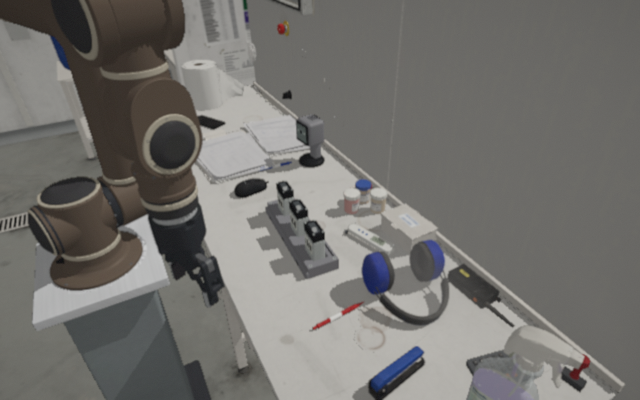

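View pics/top0.png

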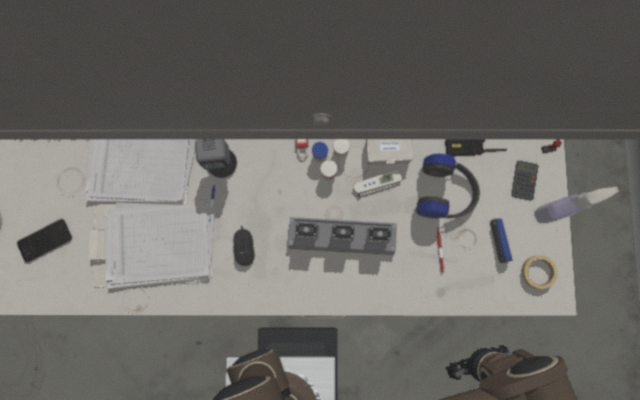

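```bash
cat > h.py <<'E'
from rig import ctrl, optics, order
import cv2,numpy as np
np.set_printoptions(precision=2,suppress=True)
CAL={n:optics.calibration(n) for n in("side","top")}
def ray(n,uv):
    c=CAL[n];K=c["camera_matrix"];k=c["k1"]
    d=np.array([(uv[0]-K[0,2])/K[0,0],(uv[1]-K[1,2])/K[1,1]]);s=d.copy()
    for _ in range(20): s=d/(1+k*(s@s))
    T=c["camera_from_world"];R=T[:3,:3]
    return -R.T@T[:3,3], R.T@np.array([s[0],s[1],1.])
def onz(n,uv,z):
    o,d=ray(n,uv); return o+d*(z-o[2])/d[2]
def proj(n,p):
    c=CAL[n];K=c["camera_matrix"];T=c["camera_from_world"]
    q=T[:3,:3]@np.array(p,float)+T[:3,3];s=q[:2]/q[2];s=s*(1+c["k1"]*(s@s))
    return K[:2,:2]@s+K[:2,2]
def tri(a,b):
    o1,d1=ray("side",a);o2,d2=ray("top",b)
    t=np.linalg.lstsq(np.c_[d1,-d2],o2-o1,rcond=None)[0]
    p,q=o1+d1*t[0],o2+d2*t[1]; return (p+q)/2,np.linalg.norm(p-q)
def crop(n,im,r,f,name):
    x0,y0,x1,y1=r
    cv2.imwrite("pics/"+name,cv2.resize(im[y0:y1,x0:x1,::-1],None,fx=f,fy=f,interpolation=cv2.INTER_CUBIC))
E
python3 - <<'E'
from h import *
t=cv2.imread("pics/top0.png")[:,:,::-1];s=cv2.imread("pics/side0.png")[:,:,::-1]
crop("top",t,(180,120,420,280),3.3,"t0c.png")
crop("side",s,(220,100,380,280),3.3,"s0c.png")
E
```

```text
(no output)
```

View pics/t0c.png

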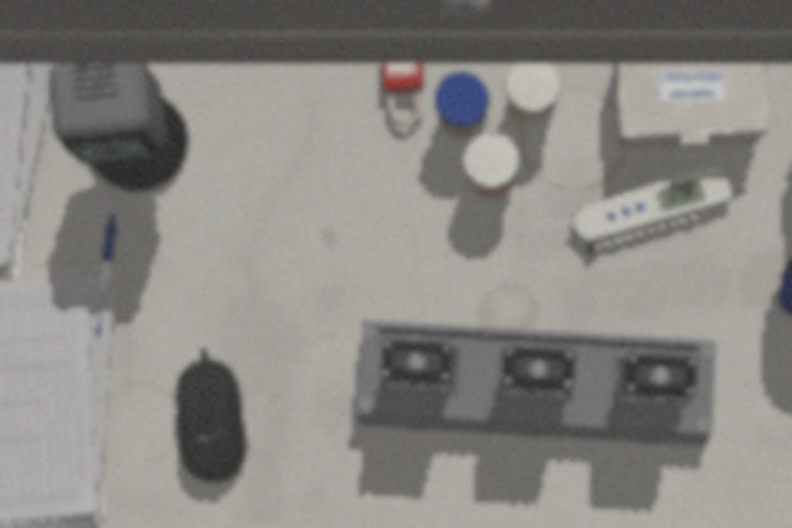

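View pics/s0c.png

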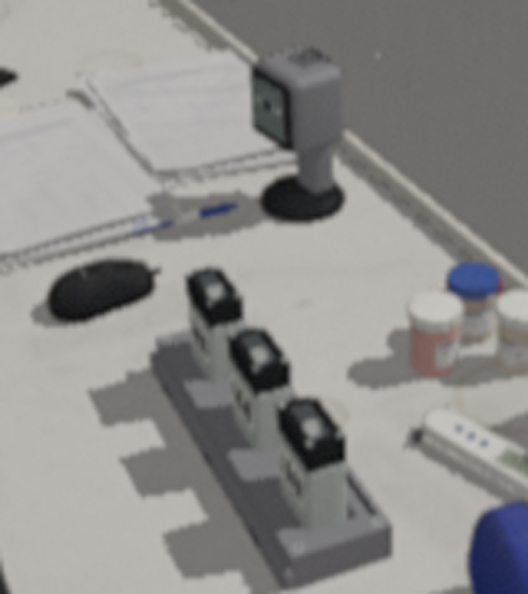

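```bash
python3 - <<'E'
from h import *
ft=lambda p:((p[0]+.5)/3.3-.5+180,(p[1]+.5)/3.3-.5+120)
fs=lambda p:((p[0]+.5)/3.3-.5+220,(p[1]+.5)/3.3-.5+100)
t=cv2.imread("pics/top0.png")
# cap blobs
g=cv2.GaussianBlur(t,(3,3),0).max(2)
m=((g<62)).astype(np.uint8); m[:,:285]=0;m[:,400:]=0;m[:215]=0;m[250:]=0
n,l,st,ce=cv2.connectedComponentsWithStats(m)
for i in range(1,n):
  if st[i][4]>30: print(st[i],ce[i])
for p in [(418,360),(539,368),(660,374)]: print("cap",onz("top",ft(p),112))
for p in [(365,322),(714,343),(708,438),(358,424)]: print("dock",onz("top",ft(p),34))
for p in [(152,352),(282,585),(390,550),(392,522)]: print("dock side",onz("side",fs(p),34))
for a,b in [((214,290),(418,358)),((258,352),(538,367)),((314,425),(660,373))]: print("cap tri",tri(fs(a),ft(b)))
print("window",tri(fs((270,106)),ft((113,147))), onz("side",fs((270,106)),126))
print("foot",onz("side",fs((302,200)),6))
for p in [(57,65),(148,68),(160,112),(72,135),(78,135),(155,130)]: print("head168",onz("top",ft(p),168))
for p in [(253,65),(291,95),(343,80),(300,47)]: print("sidehead",onz("side",fs(p),168))
for p in [(253,65),(291,95),(290,150),(254,112)]: print("wincorner",onz("side",fs(p),126))
E
```

```text
cap [515.16 -79.86 112.  ]
cap [ 508.34 -183.28  112.  ]
cap [ 503.23 -286.52  112.  ]
dock [558.42 -27.97  34.  ]
dock [ 539.38 -343.49   34.  ]
dock [ 453.73 -336.44   34.  ]
dock [466.08 -22.79  34.  ]
dock side [467.81 -40.97  34.  ]
dock side [ 441.74 -361.19   34.  ]
dock side [ 528.66 -367.58   34.  ]
dock side [ 545.28 -341.7    34.  ]
cap tri (array([517.41, -79.59, 106.86]), np.float64(0.09638883649972521))
cap tri (array([ 510.23, -182.73,  107.28]), np.float64(1.1036351233484625))
cap tri (array([ 506.18, -287.68,  106.03]), np.float64(3.122982323484373))
window (array([698.51, 183.54, 129.8 ]), np.float64(1.6612710580968932)) [702.73 190.79 126.  ]
foot [734.51 187.08   6.  ]
head168 [759.57 224.8  168.  ]
head168 [756.85 147.58 168.  ]
head168 [718.58 136.22 168.  ]
head168 [698.77 209.67 168.  ]
head168 [698.76 204.62 168.  ]
head168 [703.03 139.94 168.  ]
sidehead [693.23 207.64 168.  ]
sidehead [695.01 122.29 168.  ]
sidehead [756.71 127.51 168.  ]
sidehead [756.73 224.67 168.  ]
wincorner [732.07 295.3  126.  ]
wincorner [733.96 203.87 126.  ]
wincorner [676.22  90.13 126.  ]
wincorner [681.94 186.2  126.  ]
```

```bash
python3 - <<'E'
from h import *
ts=[];ss=[]
for i in range(4):
    ts.append(optics.snapshot("top").astype(float)); ss.append(optics.snapshot("side").astype(float))
t=np.mean(ts,0).astype(np.uint8);s=np.mean(ss,0).astype(np.uint8)
cv2.imwrite("pics/tavg.png",t[:,:,::-1]);cv2.imwrite("pics/savg.png",s[:,:,::-1])
crop("top",t,(190,130,250,190),9,"t1scan.png")
crop("side",s,(285,105,340,175),8,"s1scan.png")
crop("top",t,(280,205,405,270),6.4,"t1dock.png")
crop("side",s,(260,170,345,285),5,"s1dock.png")
E
```

```text
(no output)
```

View pics/t1scan.png

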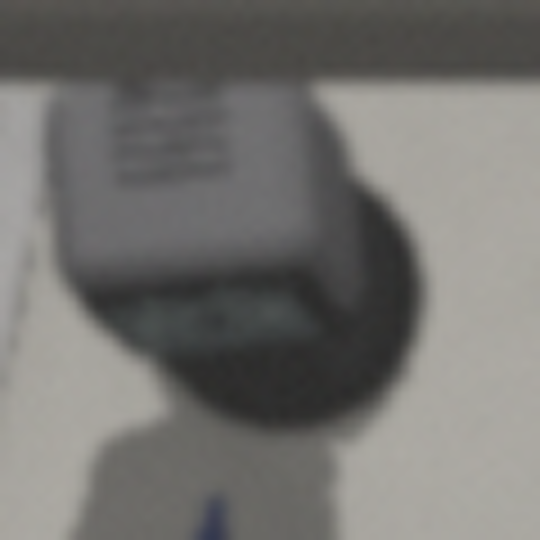

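View pics/s1scan.png

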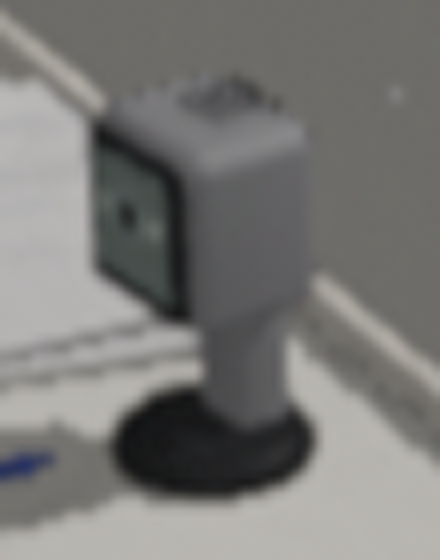

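View pics/t1dock.png

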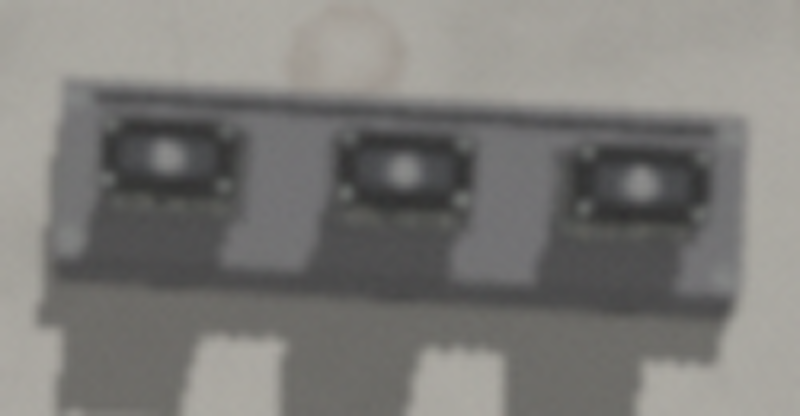

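View pics/s1dock.png

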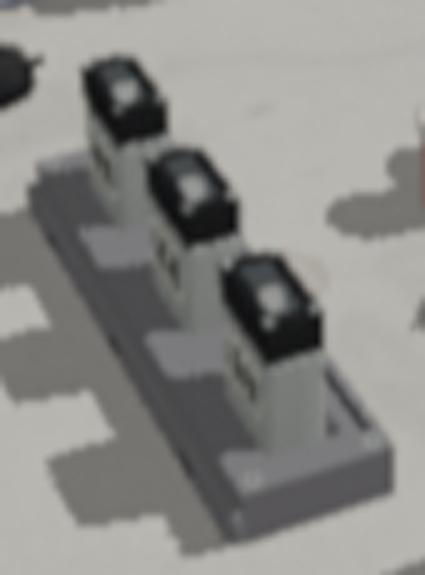

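```bash
python3 - <<'E'
from h import *
f=lambda p,x,y,k:((p[0]+.5)/k-.5+x,(p[1]+.5)/k-.5+y)
td=lambda p:f(p,280,205,6.4); sd=lambda p:f(p,260,170,5); tsn=lambda p:f(p,190,130,9); ssn=lambda p:f(p,285,105,8)
for p in [(168,157),(404,172),(640,185)]: print("cap",onz("top",td(p),110))
for p in [(65,82),(747,118),(735,298),(53,262)]: print("dock",onz("top",td(p),34))
for a in [(125,93),(192,188),(273,292)]: print("side cap",onz("side",sd(a),110))
for a,b in [((125,93),(168,157)),((192,188),(404,172)),((273,292),(640,185))]: print(tri(sd(a),td(b)))
# dock corners side z=34 : near-right top (365? ) 
for p in [(37,165),(238,492),(393,448)]: print("dock side z34",onz("side",sd(p),34))
for p in [(228,545),(393,490)]: print("dock side z0",onz("side",sd(p),0))
print("scan")
print("win",tri(ssn((137,222)),tsn((215,312))))
# top-window frame corners left & right in both
print("TL",tri(ssn((97,130)),tsn((100,295))));print("TR",tri(ssn((185,172)),tsn((318,280))))
print("foot side", onz("side",ssn((214,442)),6))
for p in [(420,300),(290,430)]: print("foot edge top",onz("top",tsn(p),5))
E
```

```text
cap [514.34 -78.39 110.  ]
cap [ 507.74 -182.53  110.  ]
cap [ 502.02 -286.49  110.  ]
dock [557.92 -26.41  34.  ]
dock [ 541.11 -344.37   34.  ]
dock [ 457.38 -337.17   34.  ]
dock [473.84 -21.87  34.  ]
side cap [514.41 -87.49 110.  ]
side cap [ 507.92 -190.22  110.  ]
side cap [ 505.05 -290.18  110.  ]
(array([516.38, -78.54, 103.98]), np.float64(2.874596452635392))
(array([ 509.56, -183.1 ,  104.66]), np.float64(2.6465264953023406))
(array([ 504.16, -287.42,  107.9 ]), np.float64(4.071167646679198))
dock side z34 [478.45 -24.75  34.  ]
dock side z34 [ 459.72 -336.27   34.  ]
dock side z34 [ 542.24 -345.78   34.  ]
dock side z0 [ 453.19 -335.42    0.  ]
dock side z0 [ 545.03 -341.3    -0.  ]
scan
win (array([699.64, 185.44, 126.62]), np.float64(2.5339956689190615))
TL (array([696.42, 213.79, 159.39]), np.float64(1.166843065147888))
TR (array([701.94, 144.14, 165.52]), np.float64(6.047771755757284))
foot side [736.47 189.79   6.  ]
foot edge top [732.25 144.05   5.  ]
foot edge top [686.52 187.42   5.  ]
```

```bash
python3 - <<'E'
from h import *
f=lambda p,x,y,k:((p[0]+.5)/k-.5+x,(p[1]+.5)/k-.5+y)
tsn=lambda p:f(p,190,130,9)
def d(a,b,z):
    p,q=onz("top",tsn(a),z),onz("top",tsn(b),z); v=p-q; print(p,q,np.degrees(np.arctan2(-v[0],v[1])))
d((116,186),(228,170),168)
d((116,160),(228,147),168)
d((75,280),(318,262),166)
d((100,295),(318,276),160)
d((150,350),(330,330),100)
s=optics.snapshot("top");crop("top",s,(195,138,240,175),17,"t2scan.png")
E
```

```text
[728.29 208.12 168.  ] [733.35 173.61 168.  ] 8.340076434616112
[736.57 208.44 168.  ] [740.68 173.87 168.  ] 6.7770757632797105
[698.98 220.15 166.  ] [704.62 145.21 166.  ] 4.306068858997975
[695.71 213.81 160.  ] [701.7  146.35 160.  ] 5.073216212428213
[692.35 212.73 100.  ] [698.92 154.74 100.  ] 6.4702569647893515
```

View pics/t2scan.png

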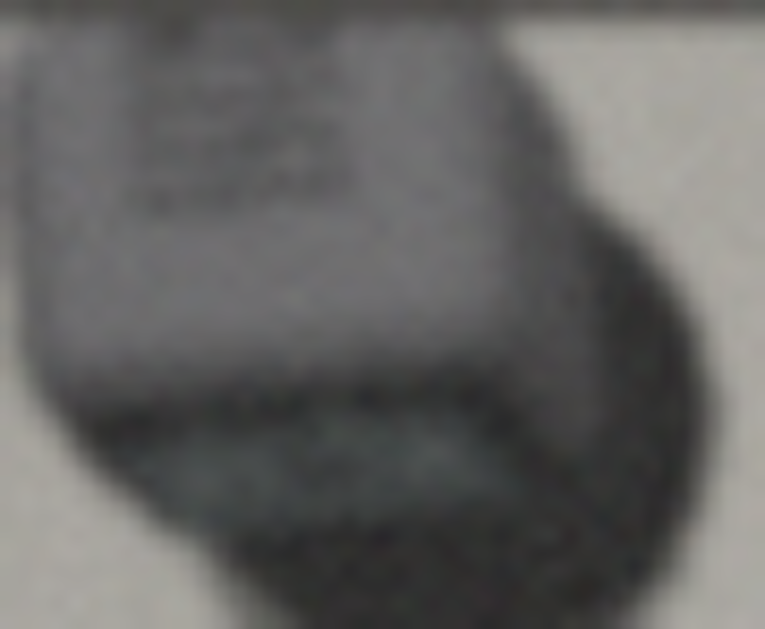

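send_rows(
  motion="0 -3 0 0 -8 0; 0 -3 0 0 -8 0; 0 0 0 0 -8 0",
  jaw=1,
)

```text
time_s: 0.85
tcp_pos: [184.8, -492.7, 295.4]
ee_rot: [[0.706, 0.002, 0.709], [-0.709, -0.006, 0.706], [0.005, -1.0, -0.002]]
contact_force: [0.1, -1.2, 0.2]
opening: 1.0
```

```bash
python3 -c "
from h import *
s=ctrl.state();print(s['joint_positions'],s['tcp_pos'],s['time_s']);print(s['ee_rot'])"
```

```text
[-69.44   7.61   6.23  88.28   0.    65.67] [ 184.75 -492.66  295.37] 0.85
[[ 0.71  0.    0.71]
 [-0.71 -0.01  0.71]
 [ 0.01 -1.   -0.  ]]
```

send_rows(
  motion="0 0 0 0 -8.5 0; 0 0 0 0 -8.5 0; 0 0 0 0 -8.5 0; 0 0 0 0 -8.5 0; 0 0 0 0 -8.5 0; 0 0 0 0 -8.5 0; 0 0 0 0 -8.5 0; 0 0 0 0 -8.5 0; 0 0 0 0 -8.5 0; 0 0 0 0 -8.5 0",
)

```text
time_s: 1.85
tcp_pos: [184.3, -491.6, 291.3]
ee_rot: [[0.767, 0.0, -0.642], [0.642, -0.0, 0.767], [-0.0, -1.0, -0.0]]
contact_force: [-0.3, -0.1, 0.1]
opening: 1.0
```

send_rows(
  motion="0 0 0 0 -8.5 0; 0 0 0 0 -8.5 0; 0 0 0 0 -8.5 0; 0 0 0 0 -8.5 0; 0 0 0 0 -8.5 0; 0 0 0 0 -4.5 0; 0 0 0 0 0 0",
)

```text
time_s: 2.55
tcp_pos: [184.3, -491.6, 291.3]
ee_rot: [[0.06, 0.0, -0.998], [0.998, -0.0, 0.06], [-0.0, -1.0, -0.0]]
contact_force: [0.3, -0.5, -0.2]
opening: 1.0
```

```bash
cat >> h.py <<'E'
def rem(target,yaw,tag=""):
    "remaining shift in cm in tool axes, yaw of tool x about world z"
    s=ctrl.state();R=s['ee_rot'];d=R.T@(np.array(target)-s['tcp_pos'])/10
    a=np.degrees(np.arctan2(R[1,0],R[0,0]))
    Rt=np.array([[np.cos(np.radians(yaw)),0,0],[np.sin(np.radians(yaw)),0,0],[0,-1,0]],float)
    Rt[:,2]=np.cross(Rt[:,0],Rt[:,1])
    rv=cv2.Rodrigues(R.T@Rt)[0].ravel()*180/np.pi
    print(tag,"t",round(s['time_s'],2),"tcp",s['tcp_pos'],"yaw",round(a,2),"shift cm",d,"rot",rv,"F",s['contact_force'],"open",round(s['opening'],3))
C=np.array([507.5,-182.5]);DY=np.array([0.0558,0.9984])
seat={'L':C+105*DY,'M':C,'R':C-105*DY}
E
python3 -c "
from h import *
rem([*seat['R'],220],86.8)"
```

```text
t 2.55 tcp [ 184.35 -491.57  291.32] yaw 86.56 shift cm [ 22.29   7.13 -30.45] rot [ 0.   -0.24 -0.  ] F [ 0.26 -0.46 -0.17] open 1.0
```

send_rows(
  motion="2.8 0 -3.8 0 -0.2 0; 2.8 0 -3.8 0 0 0; 2.8 0 -3.8 0 0 0; 2.8 0 -3.8 0 0 0; 2.8 0 -3.8 0 0 0; 2.8 0 -3.8 0 0 0; 2.8 0 -3.8 0 0 0; 2.8 0 -3.8 0 0 0; 0 3 0 0 0 0; 0 0 0 0 0 0",
)

```text
time_s: 3.55
tcp_pos: [500.4, -283.5, 257.4]
ee_rot: [[0.056, -0.006, -0.998], [0.998, 0.003, 0.056], [0.003, -1.0, 0.006]]
contact_force: [-1.5, 0.6, -0.9]
opening: 1.002
```

```bash
python3 -c "
from h import *
rem([*seat['R'],105],86.8)
t=optics.snapshot('top');s=optics.snapshot('side')
crop('top',t,(280,160,405,270),6,'t3.png');crop('side',s,(240,100,380,285),3.2,'s3.png')"
```

```text
t 3.55 tcp [ 500.4  -283.47  257.38] yaw 86.81 shift cm [-0.42 15.24 -0.23] rot [-0.33  0.01  0.16] F [-1.5   0.63 -0.94] open 1.002
```

View pics/t3.png

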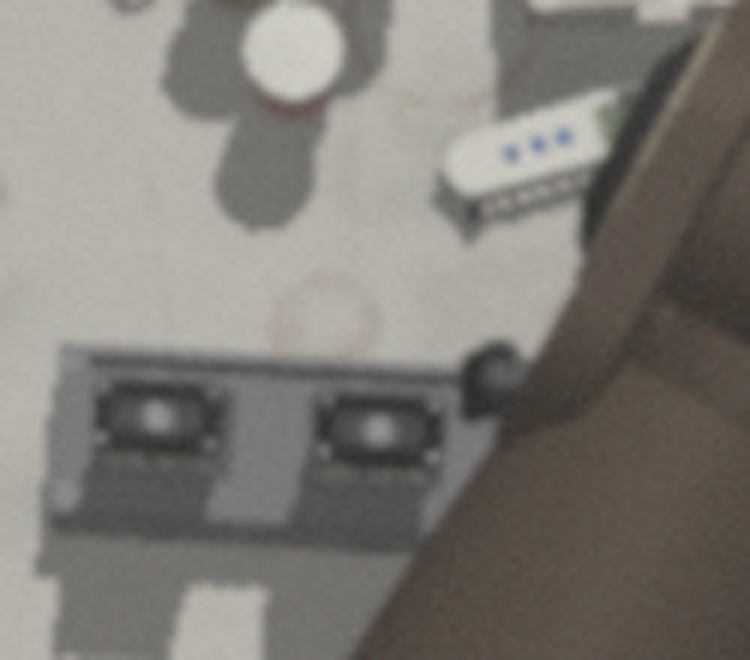

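View pics/s3.png

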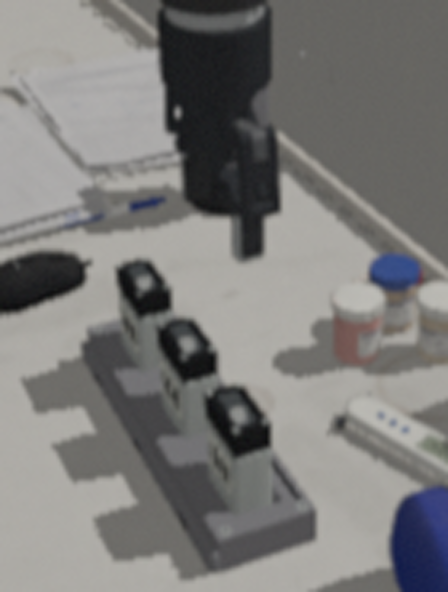

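send_rows(
  motion="-0.4 0 -0.2 0 0 0; 0 3 0 0 0 0; 0 3 0 0 0 0; 0 3 0 0 0 0; 0 2 0 0 0 0; 0 0 0 0 0 0; 0 0 0 0 0 0",
)

```text
time_s: 4.35
tcp_pos: [502.4, -290.4, 152.9]
ee_rot: [[0.058, 0.001, -0.998], [0.998, -0.001, 0.058], [-0.001, -1.0, -0.001]]
contact_force: [0.4, 0.0, 0.8]
opening: 0.997
```

```bash
python3 -c "
from h import *
rem([*seat['R'],68],86.8)
t=optics.snapshot('top');s=optics.snapshot('side')
crop('side',s,(240,100,380,285),3.2,'s4.png')"
```

```text
t 4.35 tcp [ 502.39 -290.42  152.86] yaw 86.66 shift cm [0.31 8.49 0.1 ] rot [ 0.07 -0.14 -0.04] F [0.4  0.04 0.76] open 0.997
```

View pics/s4.png

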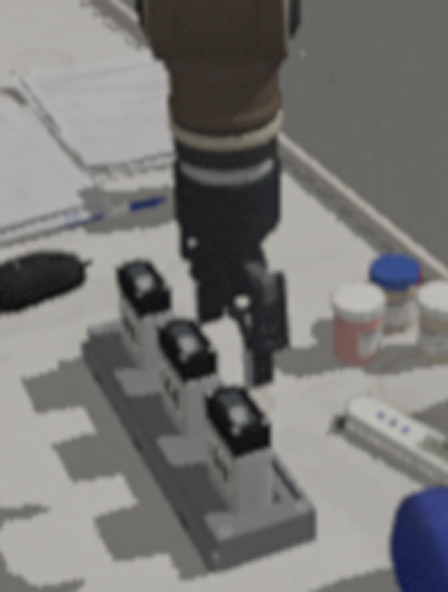

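```bash
python3 -c "
from h import *
for y in(-42,42,-57):
  p=proj('side',[502.4+.058*y,-290.4+y,166]);print((p-[240,100])*3.2)
p=proj('side',[501.6,-287.3,112]);print('cap',(p-[240,100])*3.2)
"
```

```text
[255.68 382.94]
[210.65 323.61]
[264.35 394.36]
cap [231.72 406.9 ]
```

send_rows(
  motion="0.3 1 0.1 0 0 0; 0 2 0 0 0 0; 0 2 0 0 0 0; 0 0 0 0 0 0; 0 0 0 0 0 0",
)

```text
time_s: 4.95
tcp_pos: [501.5, -286.1, 101.6]
ee_rot: [[0.056, -0.0, -0.998], [0.998, 0.0, 0.056], [0.0, -1.0, 0.0]]
contact_force: [0.3, 1.3, 1.1]
opening: 1.003
```

```bash
python3 -c "
from h import *
rem([*seat['R'],68],86.8)
s=optics.snapshot('side')
crop('side',s,(280,140,360,240),6,'s5.png')"
```

```text
t 4.95 tcp [ 501.53 -286.12  101.61] yaw 86.76 shift cm [-0.12  3.36 -0.02] rot [-0.01 -0.04  0.01] F [0.31 1.33 1.1 ] open 1.003
```

View pics/s5.png

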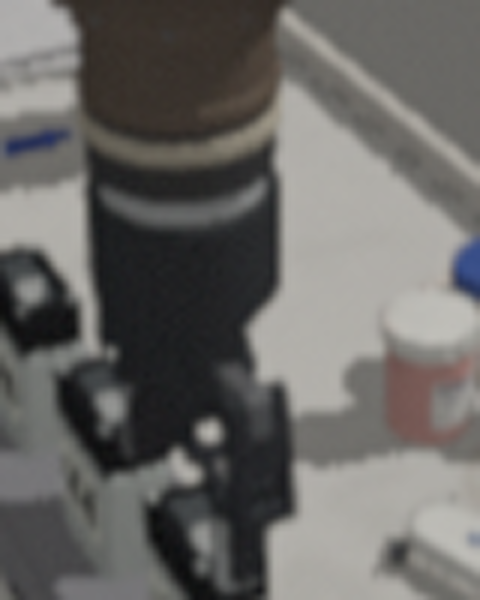

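send_rows(
  motion="-0.1 1.3 0 0 0 0; 0 2 0 0 0 0; 0 0 0 0 0 0; 0 0 0 0 0 0",
)

```text
time_s: 5.4
tcp_pos: [501.3, -287.2, 68.3]
ee_rot: [[0.057, -0.001, -0.998], [0.998, 0.0, 0.057], [0.0, -1.0, 0.001]]
contact_force: [-0.4, 0.8, 0.2]
opening: 0.994
```

send_rows(
  motion="0 0 0 0 0 0; 0 0 0 0 0 0; 0 0 0 0 0 0; 0 0 0 0 0 0; 0 0 0 0 0 0; 0 0 0 0 0 0",
  jaw=0,
  grip_force=60,
)

```text
time_s: 6.0
tcp_pos: [502.2, -287.5, 69.5]
ee_rot: [[0.056, 0.002, -0.998], [0.998, -0.001, 0.056], [-0.001, -1.0, -0.002]]
contact_force: [-0.4, 1.1, 5.8]
opening: 0.699
```

```bash
python3 -c "
from h import *
rem([*seat['R'],68],86.8)
s=optics.snapshot('side')
crop('side',s,(280,140,360,240),6,'s6.png')"
```

```text
t 6.0 tcp [ 502.21 -287.51   69.47] yaw 86.77 shift cm [0.01 0.15 0.06] rot [ 0.11 -0.03 -0.04] F [-0.39  1.08  5.77] open 0.699
```

View pics/s6.png

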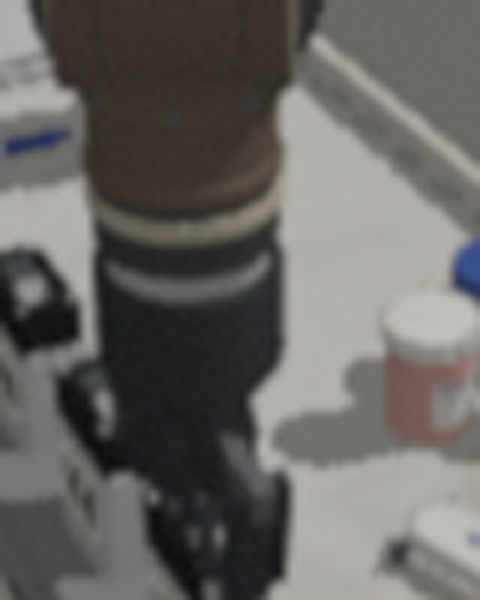

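send_rows(
  motion="0 -1 0 0 0 0; 0 -2 0 0 0 0; 0 -3 0 0 0 0; 0 -3 0 0 0 0; 0 -3 0 0 0 0; 0 -3 0 0 0 0; 0 0 0 0 0 0; 0 0 0 0 0 0",
)

```text
time_s: 6.85
tcp_pos: [501.4, -287.3, 217.7]
ee_rot: [[0.057, -0.0, -0.998], [0.998, 0.0, 0.057], [0.0, -1.0, 0.0]]
contact_force: [-0.3, -0.6, -5.6]
opening: 0.691
```

```bash
python3 -c "
from h import *
rem([*seat['R'],220],86.8)
s=optics.snapshot('side')
crop('side',s,(270,110,370,220),5.4,'s7.png')"
```

```text
t 6.85 tcp [ 501.44 -287.33  217.68] yaw 86.76 shift cm [ 0.   -0.23 -0.02] rot [-0.01 -0.04  0.  ] F [-0.29 -0.6  -5.57] open 0.691
```

View pics/s7.png

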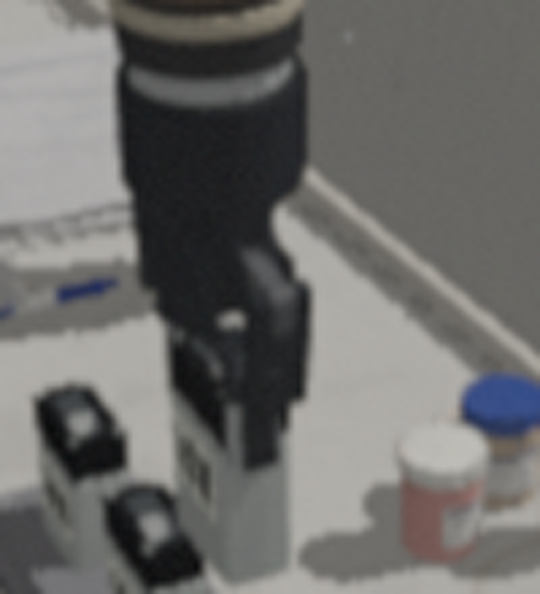

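send_rows(
  motion="1.5 0 0 0 0 0; -3 0 0 0 0 0; 3 0 0 0 0 0; -3 0 0 0 0 0; 3 0 0 0 0 0; -3 0 0 0 0 0; 3 0 0 0 0 0; -3 0 0 0 0 0; 1.5 0 0 0 0 0; 0 0 0 0 0 0",
)

```text
time_s: 7.9
tcp_pos: [500.9, -285.4, 216.6]
ee_rot: [[0.056, -0.003, -0.998], [0.998, 0.003, 0.056], [0.002, -1.0, 0.003]]
contact_force: [-0.1, 1.2, -5.1]
opening: 0.691
```

```bash
python3 -c "
from h import *
rem([*seat['R'],220],86.8)
s=optics.snapshot('side')
crop('side',s,(270,110,370,220),5.4,'s8.png')"
```

```text
t 7.9 tcp [ 500.86 -285.43  216.62] yaw 86.8 shift cm [-0.19 -0.34 -0.09] rot [-0.15 -0.    0.14] F [-0.14  1.22 -5.15] open 0.691
```

View pics/s8.png

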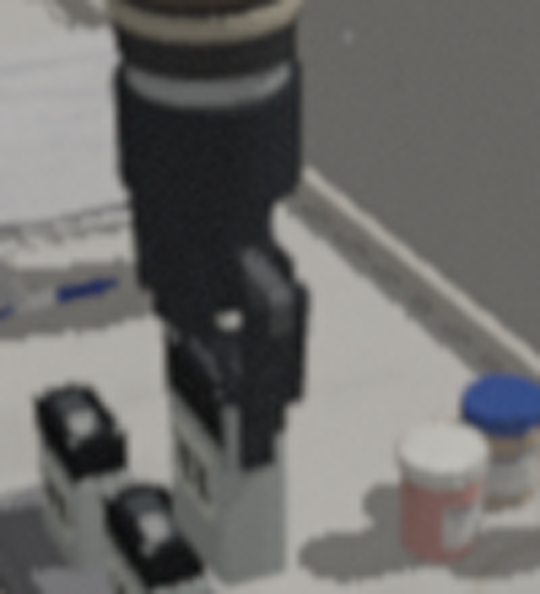

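send_rows(
  motion="2 0 0 0 0 0; -4 0 0 0 0 0; 4 0 0 0 0 0; -4 0 0 0 0 0",
)

```text
time_s: 8.35
tcp_pos: [501.1, -299.6, 217.4]
ee_rot: [[0.047, -0.001, -0.999], [0.999, 0.006, 0.047], [0.006, -1.0, 0.002]]
contact_force: [1.7, -1.0, -4.3]
opening: 0.695
```

send_rows(
  motion="4 0 0 0 0 0",
)

```text
time_s: 8.45
tcp_pos: [501.5, -273.9, 216.2]
ee_rot: [[0.065, -0.003, -0.998], [0.998, -0.004, 0.065], [-0.004, -1.0, 0.002]]
contact_force: [1.3, 1.5, -4.5]
opening: 0.69
```

send_rows(
  motion="-4 0 0 0 0 0",
)

```text
time_s: 8.55
tcp_pos: [501.2, -299.4, 217.4]
ee_rot: [[0.047, -0.002, -0.999], [0.999, 0.006, 0.047], [0.006, -1.0, 0.002]]
contact_force: [0.1, -0.9, -3.7]
opening: 0.695
```

send_rows(
  motion="4 0 0 0 0 0",
)

```text
time_s: 8.65
tcp_pos: [501.5, -273.8, 216.1]
ee_rot: [[0.065, -0.003, -0.998], [0.998, -0.004, 0.065], [-0.004, -1.0, 0.002]]
contact_force: [0.5, 1.6, -4.3]
opening: 0.687
```

send_rows(
  motion="-4 0 0 0 0 0",
)

```text
time_s: 8.75
tcp_pos: [501.2, -299.4, 217.4]
ee_rot: [[0.047, -0.001, -0.999], [0.999, 0.006, 0.047], [0.006, -1.0, 0.002]]
contact_force: [1.4, -0.9, -3.3]
opening: 0.696
```

send_rows(
  motion="4 0 0 0 0 0; -2 0 0 0 0 0; 0 0 0 0 0 0; 0 0 0 0 0 0; 0 0 0 0 0 0; 0 0 0 0 0 0",
)

```text
time_s: 9.35
tcp_pos: [501.5, -287.0, 218.2]
ee_rot: [[0.056, -0.0, -0.998], [0.998, 0.0, 0.056], [0.0, -1.0, 0.0]]
contact_force: [-0.1, 0.6, -4.0]
opening: 0.696
```

```bash
python3 -c "
from h import *
rem([*seat['R'],220],86.8); print(ctrl.state()['ft_torque'])"
```

```text
t 9.35 tcp [ 501.5  -286.98  218.24] yaw 86.77 shift cm [-0.03 -0.18 -0.02] rot [-0.01 -0.03  0.01] F [-0.15  0.58 -4.04] open 0.696
[-0.02  0.04 -0.03]
```

send_rows(
  motion="0 0 0 0 -8.5 0; 0 0 0 0 -8.5 0; 0 0 0 0 -8.5 0; 0 0 0 0 -8.5 0; 0 0 0 0 -8.5 0; 0 0 0 0 -8.5 0; 0 0 0 0 0 0",
)

```text
time_s: 10.05
tcp_pos: [501.5, -287.1, 218.3]
ee_rot: [[-0.741, -0.0, -0.672], [0.672, 0.0, -0.741], [0.0, -1.0, -0.0]]
contact_force: [0.4, -0.4, -6.2]
opening: 0.692
```

```bash
python3 -c "
from h import *
s=optics.snapshot('side')
crop('side',s,(280,140,350,220),7.5,'s9.png')"
```

```text
(no output)
```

View pics/s9.png

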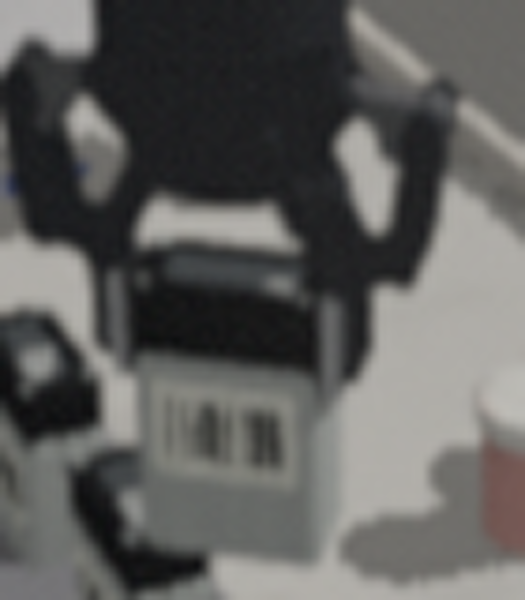

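```bash
python3 -c "
from h import *
s=np.mean([optics.snapshot('side').astype(float) for _ in range(4)],0)
print(optics and ctrl.state()['time_s'])
s=np.clip(s*1.8,0,255).astype(np.uint8)
crop('side',s,(293,166,330,192),20,'s10.png')
"
```

```text
10.3
```

View pics/s10.png

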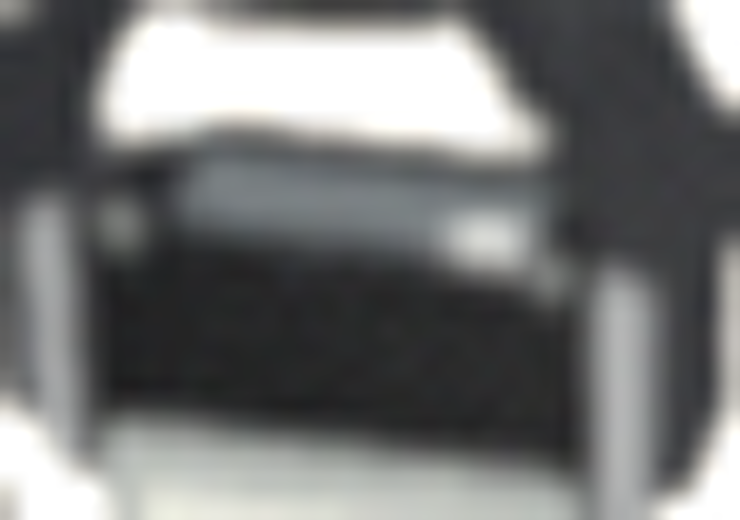

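send_rows(
  motion="4 0 0 0 0 0; -4 0 0 0 0 0; -4 0 0 0 0 0; 4 0 0 0 0 0; 4 0 0 0 0 0; -4 0 0 0 0 0; -4 0 0 0 0 0; 4 0 0 0 0 0; 4 0 0 0 0 0; -4 0 0 0 0 0",
)

```text
time_s: 11.3
tcp_pos: [489.5, -278.8, 214.9]
ee_rot: [[-0.74, -0.015, -0.672], [0.672, 0.01, -0.741], [0.018, -1.0, 0.003]]
contact_force: [0.6, -1.1, -3.2]
opening: 0.691
```

```bash
cat >> h.py <<'E'
def look(name,off=(0,0),k=3):
    T=ctrl.state()
    s=np.mean([optics.snapshot('side').astype(float) for _ in range(k)],0)
    s=np.clip(s*1.8,0,255).astype(np.uint8)
    p=proj('side',T['tcp_pos']+np.array([0,0,44.]));x,y=int(p[0]),int(p[1])
    crop('side',s,(x-25,y-18,x+25,y+22),14,name)
E
python3 -c "
from h import *
look('s11.png')"
```

```text
(no output)
```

View pics/s11.png

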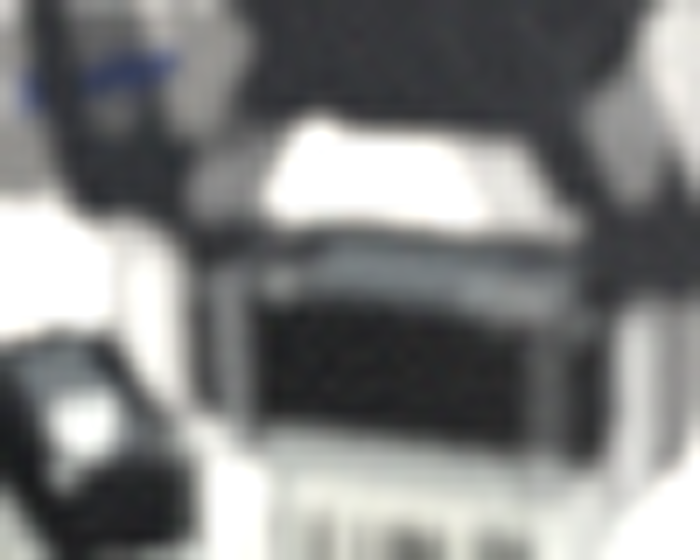

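```bash
python3 -c "
from h import *
look('s12.png')"
```

```text
(no output)
```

View pics/s12.png

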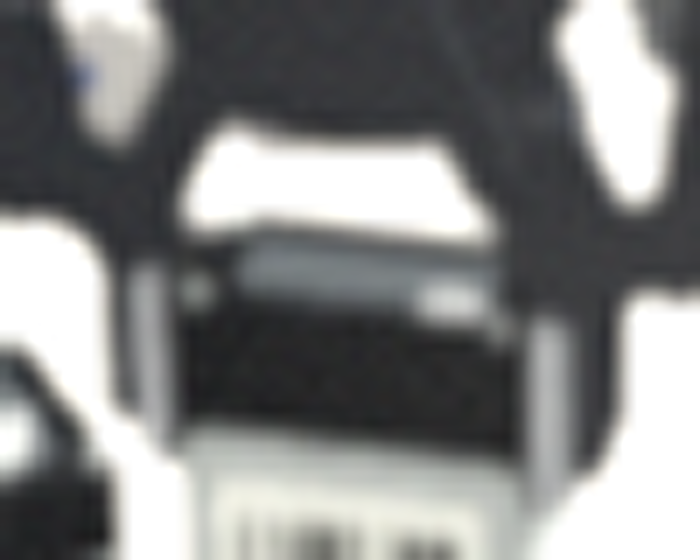

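send_rows(
  motion="-4 0 0 0 0 0; 4 0 0 0 0 0; 4 0 0 0 0 0; -4 0 0 0 0 0; -4 0 0 0 0 0; 4 0 0 0 0 0; 4 0 0 0 0 0; -4 0 0 0 0 0; -4 0 0 0 0 0; 4 0 0 0 0 0",
)

```text
time_s: 12.6
tcp_pos: [509.6, -293.3, 209.0]
ee_rot: [[-0.739, -0.006, -0.674], [0.674, 0.002, -0.739], [0.006, -1.0, 0.002]]
contact_force: [-1.3, 2.2, -7.5]
opening: 0.691
```

send_rows(
  motion="0 0 0 0 0 0; 0 0 0 0 0 0",
)

```text
time_s: 12.8
tcp_pos: [501.3, -287.0, 217.6]
ee_rot: [[-0.74, -0.001, -0.672], [0.672, 0.001, -0.74], [0.002, -1.0, 0.0]]
contact_force: [-1.1, 0.2, -3.7]
opening: 0.695
```

```bash
python3 -c "
from h import *
look('s13.png')"
```

```text
(no output)
```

View pics/s13.png

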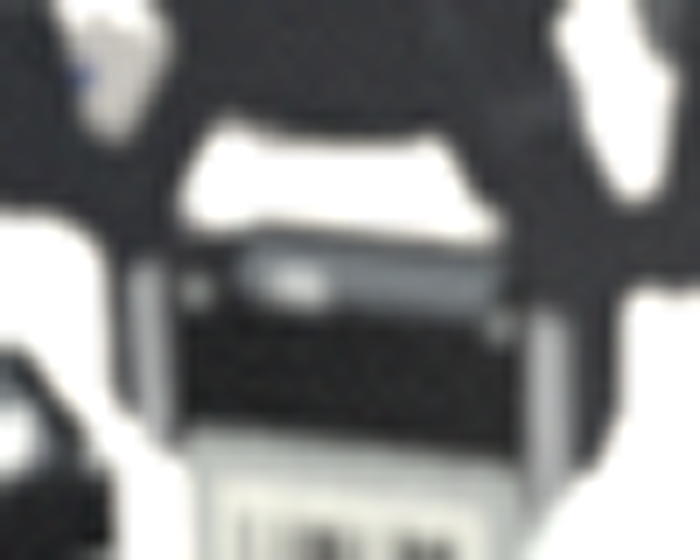

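send_rows(
  motion="0 0 0 0 8.4 0; 0 0 0 0 8.4 0; 0 0 0 0 8.4 0; 0 0 0 0 8.4 0; 0 0 0 0 8.4 0; 0 0 0 0 0 0; 0 0 0 0 0 0",
)

```text
time_s: 13.65
tcp_pos: [501.7, -287.4, 219.2]
ee_rot: [[-0.104, 0.001, -0.995], [0.995, -0.001, -0.104], [-0.001, -1.0, -0.001]]
contact_force: [0.2, -0.7, -4.9]
opening: 0.691
```

```bash
python3 -c "
from h import *
rem([585.5,175.3,217.7],95.5)"
```

```text
t 13.65 tcp [ 501.65 -287.45  219.17] yaw 95.95 shift cm [ 45.16   0.12 -13.13] rot [ 0.08  0.45 -0.06] F [ 0.23 -0.66 -4.9 ] open 0.691
```

send_rows(
  motion="2 0 -0.5 0 0.4 0; 3 0 -0.9 0 0 0; 3.5 0 -1 0 0 0; 3.5 0 -1 0 0 0; 3.5 0 -1 0 0 0; 3.5 0 -1 0 0 0; 3.5 0 -1 0 0 0; 3.5 0 -1 0 0 0; 3.5 0 -1 0 0 0; 3.5 0 -1 0 0 0",
)

```text
time_s: 14.65
tcp_pos: [564.4, 51.6, 218.8]
ee_rot: [[-0.096, 0.001, -0.995], [0.995, 0.0, -0.096], [0.0, -1.0, -0.001]]
contact_force: [1.4, -0.7, -4.4]
opening: 0.69
```

send_rows(
  motion="3.5 0 -1 0 0 0; 3.5 0 -1 0 0 0; 2.5 0 -0.8 0 0 0; 1.5 0 -0.5 0 0 0; 0.6 1 -0.3 0 0 0; 0 2 0 0 0 0; 0 2 0 0 0 0; 0 1.5 0 0 0 0; 0 0 0 0 0 0; 0 0 0 0 0 0",
)

```text
time_s: 15.65
tcp_pos: [588.9, 168.0, 153.2]
ee_rot: [[-0.093, -0.001, -0.996], [0.996, -0.0, -0.093], [-0.0, -1.0, 0.001]]
contact_force: [0.1, 0.6, -3.8]
opening: 0.691
```

```bash
python3 -c "
from h import *
rem([585.5,175.3,133.5],95.5)
t=optics.snapshot('top');s=optics.snapshot('side')
crop('top',t,(180,130,300,260),4.5,'t14.png');crop('side',s,(230,80,350,200),5,'s14.png')"
```

```text
t 15.65 tcp [588.95 167.96 153.17] yaw 95.33 shift cm [0.76 1.97 0.27] rot [-0.04 -0.17 -0.02] F [ 0.11  0.6  -3.76] open 0.691
```

View pics/t14.png

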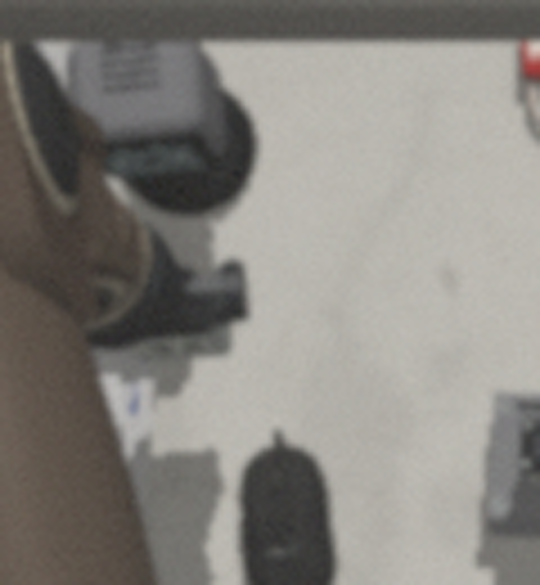

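View pics/s14.png

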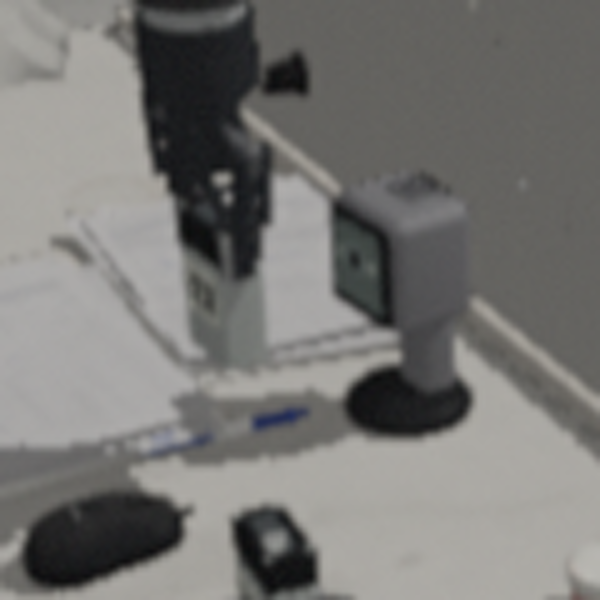

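send_rows(
  motion="0.4 1 0.1 0 -0.2 0; 0.3 1 0.2 0 0 0; 0 0 0 0 0 0; 0 0 0 0 0 0; 0 0 0 0 0 0",
)

```text
time_s: 16.25
tcp_pos: [585.6, 175.7, 133.5]
ee_rot: [[-0.097, 0.0, -0.995], [0.995, 0.0, -0.097], [-0.0, -1.0, -0.0]]
contact_force: [-0.3, 0.4, -5.3]
opening: 0.691
```

```bash
python3 -c "
from h import *
rem([585.5,175.3,133.5],95.5)
t=optics.snapshot('top');s=optics.snapshot('side')
s=np.clip(s*1.3,0,255).astype(np.uint8)
crop('side',s,(255,105,325,165),10,'s15.png')
T=ctrl.state();R=T['ee_rot'];p=T['tcp_pos']
lx=-R[:,2];ly=R[:,0];o=p+R[:,1]*57.5  # underside
f=lambda q:(proj('side',q)-[255,105])*10
print('under corners',[f(o+a*17*lx+b*30*ly) for a,b in((-1,-1),(1,-1),(-1,1))])
up=np.array([0,0,1.])
print('top corners',[f(o+100*up+a*17*lx+b*30*ly) for a,b in((-1,-1),(1,-1),(-1,1))])
print('plate -x ctr',f(o+50*up-17*lx),'plate corners',[f(o+(50+v)*up-17*lx+w*ly) for v,w in((17,-23),(17,23),(-17,-23),(-17,23))])
for c in [0.25]:
  W=np.array([700,186.3,126]);psi=np.radians(5.5)
  y=np.array([-np.sin(psi),np.cos(psi),0])
  print('scanner window corners?',[f(W+a*42*y+b*42*up) for a,b in((1,1),(-1,1),(-1,-1),(1,-1))],f(W))
"
```

```text
t 16.25 tcp [585.57 175.71 133.47] yaw 95.57 shift cm [-0.04 -0.    0.01] rot [ 0.01  0.07 -0.  ] F [-0.27  0.39 -5.32] open 0.691
under corners [array([179.42, 541.99]), array([268.31, 513.53]), array([ 97.12, 472.51])]
top corners [array([153.54, 268.44]), array([246.46, 241.8 ]), array([ 68.59, 204.22])]
plate -x ctr [124.34 374.09] plate corners [array([152.26, 353.35]), array([ 87.82, 302.7 ]), array([161.17, 446.11]), array([ 97.42, 394.09])]
scanner window corners? [array([395.28, 120.96]), array([522.88, 203.91]), array([531.66, 428.7 ]), array([407.81, 339.76])] [463.24 274.33]
```

View pics/s15.png

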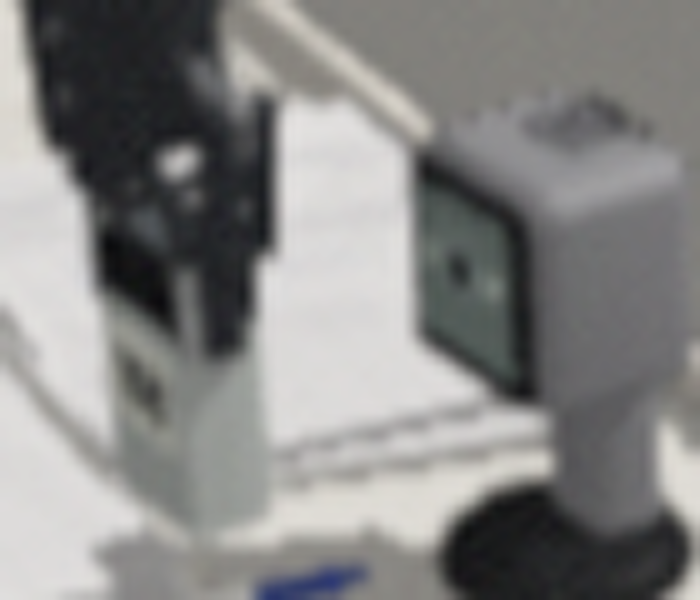

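```bash
python3 -c "
from h import *
s=np.mean([optics.snapshot('side').astype(float) for _ in range(6)],0)
c=s[125:163,260:285]
c=np.clip((c-60)*1.9,0,255).astype(np.uint8)
crop('side',c,(0,0,25,38),15,'s16.png')
T=ctrl.state();R=T['ee_rot'];p=T['tcp_pos']
up=np.array([0,0,1.])
for dy in(-5,0,5):
  import math
  a=math.radians(dy);lx=-R[:,2];ly=R[:,0]
  lx,ly=lx*math.cos(a)+ly*math.sin(a),ly*math.cos(a)-lx*math.sin(a)
  o=p+R[:,1]*57.5
  f=lambda q:np.round((proj('side',q)-[260,125]+.5)*15)
  print(dy,'under',[f(o+a*17*lx+b*30*ly) for a,b in((-1,-1),(1,-1),(-1,1))],'plate',f(o+50*up-17*lx))
"
```

```text
-5 under [array([187., 522.]), array([327., 485.]), array([ 85., 412.])] plate [116. 268.]
0 under [array([201., 522.]), array([334., 479.]), array([ 78., 418.])] plate [118. 270.]
5 under [array([214., 521.]), array([341., 473.]), array([ 71., 423.])] plate [122. 273.]
```

View pics/s16.png

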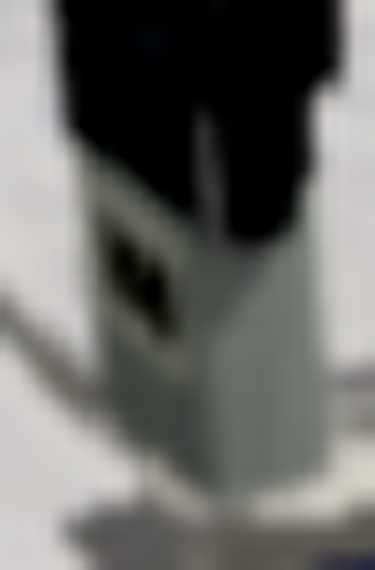

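```bash
python3 -c "
from h import *
rem([585.5,175.3,133.5],95.5); print(ctrl.state()['joint_velocities'])
s=optics.snapshot('side'); cv2.imwrite('pics/final.png',s[:,:,::-1])"
```

```text
t 16.65 tcp [585.56 175.57 133.39] yaw 95.55 shift cm [-0.03 -0.01  0.01] rot [0.01 0.05 0.  ] F [-1.09 -0.53 -4.48] open 0.693
[-0.06  0.05 -0.11 -0.05  0.05  0.06]
```

View pics/final.png

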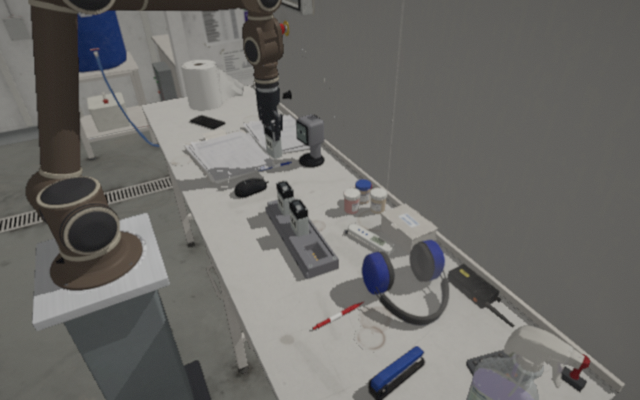

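The picture shows two loggers still seated, around (287,190) and (300,215). The bystanders have not moved, and the third logger is held before the scanner at about (272,148).

```bash
python3 -c "
from h import *
print(order.close_job())"
```

```text
the job is handed in; nothing more can be done
None
```

The first logger I lifted, from the right seat, was the rattling one, and I handed the job in while holding it in front of the scanner. I shook it along its width. The cell end showed at one end of the cap slot and, after a further shake, at the other, so I did not need to lift the other two.

- **Presentation:** By my measurements the logger was upright and still. The plate was about 98 mm from the window, level with it, and squared to a scanner yaw of about 5.5°. That yaw is uncertain: single estimates ranged from about 4° to 8°.
- **Other things:** The last picture shows the two other loggers still in their seats and the bystanders where they were. The job was handed in at about 16.7 s.
- **Check that disagreed:** In the side view, the logger's outline and plate sat 1 to 2 pixels (about 2 to 4 mm) from where I predicted. The scanner window was also off by about 1 pixel, so I put part of this down to calibration and left the pose as it was.

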